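# Pull a bracket tab into line with a tapered drift

### The arm

A 6-joint arm with a two-finger parallel gripper is mounted at the origin on a cart in front of the work surface, level with it; the furniture and walls round the work are solid. World frame = base frame: x ahead of the robot, y to its left, z up, the work surface at z = 0. Lengths are in m, angles in rad, forces in N, time in s.
With the tool pointing down it reaches from about 0.25 to 0.85 m from the base axis. Payload 12.5 kg.
Tool frame: the origin (TCP) lies midway between the tips of the shut fingers; the grasp point (between the pads) lies 19 mm behind it; z points along the fingers, y is the line along which they close (so a half turn about z gives the same grasp; the last joint's range is limited). The gripper opens to 93 mm and grips with 3 to 60 N. Pads are 15 mm wide; open, the fingers measure 128 mm over their backs; the gripper's body (75 mm by 188 mm) begins 65 mm behind the grasp point.
Start: joints at [1.235, 0.351, 1.652, -0, 1.139, -0.085], TCP at [0.136, 0.533, 0.187] pointing down, gripper open.
Joint ranges: [-2.75, 2.75], [-0.79, 2.1], [0.01, 2.65], [-1.57, 4.71], [0.07, 3.14], [-2.87, 2.87]. Speed limits (rad/s): [2.22, 2.22, 2.79, 3.14, 3.14, 3.14].

### API

Orientations are given as a unit quaternion [x, y, z, w].
In Python, from bench import status, eyes, arm gives the robot as it stands.
- The arm moves only by the tool send_rows, never from a script. Its argument "targets" is a list of rows, each an object of numbers: "x", "y", "z": the shift along the tool's x, y, z in cm; "ax", "ay", "az": the turn, a rotation vector about the tool's x, y, z in degrees; "gripper": the opening in per cent of the stroke, from 0 (shut) to 100 (fully open). In form: [{"x": .., "y": .., "z": .., "ax": .., "ay": .., "az": .., "gripper": ..}, ...]. A call has 1 to 12 rows; each row shifts and turns the commanded pose from where the row before left it, along the tool's axes as they then stand; what a row does not reach is not made up. A row lasts 1/8 s, in which the tool goes at most 62.5 mm and 10.7 degrees, less where a joint would pass 70% of its speed; a pose out of reach is approached as far as the arm can. A call is refused whole if a number of a shift passes 6.25 or a number of a turn 10.7, either way. A call with a gripper value outside its range is refused whole. The fingers move at their own pace and stop on an object; "newtons" is the grip in N (left out, the last holds). Time passes only in rows, so rows that do not move let the fingers close. It gives the time, the measured TCP pose, the force, the opening and the grip force at its end, in the units of the state.
- status.read_state(): the state, without advancing time (a new reading comes with each control period).
- eyes.snapshot(name): name is "side" or "top" or "wrist"; returns a dict with "frame" (420x560x3 uint8, red, green, blue), "fx", "fy", "cx", "cy" (pixels), "extrinsics" (4x4, takes a point from camera to world coordinates); the wrist camera has in their place "mount" (4x4, takes a point from camera to tool coordinates, whose origin is the TCP and whose axes are the flange's). Camera axes: x right, y up, looking along -z (the intrinsics and any distortion apply to the point x, -y, -z); pixel columns grow to the right and rows downward; lengths in m; the calibration is good to about 2 mm. The wrist camera is an equidistant fisheye: a pixel r from the principal point sees the ray r / f radians off the axis. A picture is of the moment at which its call begins: read the wrist's pose just before it. There is no depth.
- arm.hand_in(): hands the job in; it is judged then, once.
The state is a dict: "clock": time; "qpos": joint angles; "qvel": joint speeds; "joint_efforts": joint torques, N m; "ee_pos": TCP position; "tool_rot": TCP orientation; "force": force on the tool from outside, world axes, zero at the start; "ft_torque": the same for the moment, N m; "opening": opening from 0.0 (shut) to 1.0 (fully open); "grasp_force": force on a finger pad.
Only numpy, scipy, OpenCV 4.12 (cv2) and the standard library are available. Lean on these libraries where they do the work, as an engineer would, in place of code of your own. Each camera call takes 0.05 s, during which the arm holds its last target. There are 200 camera calls.

### The job

The hole in the bracket's yellow sliding tab is out of line with the hole in the plate under it. Take the red-handled tapered drift from its stand, enter it through both holes and push it down fully home, upright with its collar flush on the tab, so that its taper draws the tab into line; bear down on it with about 20 N once it is home, then leave it standing there. Move the tab only with the drift, feel for the lower hole instead of forcing the drift (its load on the bracket must never pass 35 N), and leave the bottle and the tape roll where they are.

Things in the scene. Friction and masses are not known exactly. Their poses are not given: they have to be found in the camera images.
- bracket: grey bracket fixed to the table, 130 (x) x 110 (y) mm, 75 mm high with its screw heads; origin at the centre of its underside, z up. An aluminium plate is clamped on it at height 54 to 64 mm, with a 26 mm through hole at bracket x = 0 but anywhere from y = -4 to +4 mm, so its place is not given. This lower plate does not move. Below the hole all is clear down to 5 mm above the table.
- tab: yellow tab, 50 x 112 x 6 mm, lying on the lower plate (height 64 to 70 mm), axes as the bracket's, origin on its hole's axis at its underside. It slides only along the bracket's y, between two black guide strips (72 mm high), with about 5 N of friction, and stays where left. It starts 4 to 17 mm too far towards the bracket's +y and must be drawn towards -y.
- tab_hole (a point): centre of the tab's 26 mm through hole at the tab's top face, 70 mm above the table; axes as the bracket's. The unseen lower hole is at first 4 to 17 mm from here towards the bracket's -y. A drift tip let down 8.5 mm to the -y side of this starting point (within 1.5 mm) always passes into both holes.
- stand_top (a point): centre of the mouth of the 29 mm hole (62 mm deep) in the top of a fixed wooden tool stand, 64 x 64 mm on a 78 x 78 mm black foot, 68 mm high. The drift hangs in it upright, collar on the stand's top.
- drift_grip (a point): centre of the red handle of the loose steel drift, z along the drift from tip to handle (up at the start). Handle 22 x 22 mm square, flat sides square to this point's x and y, 46 mm long (23 mm above and below this point), with a steel cap 4.5 mm high on top. When the drift is home this point is 29 mm above the tab's top face.
- drift_collar (a point): centre of the underside of the drift's round collar (36 mm in diameter, 6 mm thick, right below the handle); 29 mm below drift_grip, 56 mm above the tip. The collar is wider than the holes: it stops flush on the tab's top face when home.
- drift_tip (a point): centre of the drift's tip, 85 mm below drift_grip.
- drift: the whole drift, origin at the tip, z towards the handle; 0.17 to 0.26 kg. From the collar down: a round shank 24.5 mm in diameter, 18 mm long, then a taper 38 mm long to a 6 mm tip. The shank passes only when both holes are in line.
- bottle_1l: white bottle, 87 mm in diameter, 215 mm high, loose, behind the work; origin at the centre of its underside.
- tape_blue: blue tape roll, 37 x 38 x 15 mm, loose; origin at the centre of its underside.

How it is judged:
On the way, in this order (a step that is already met when the one before it is completed fails the run):
1. the drift is lifted clear out of the stand (z of drift_tip in the frame of stand_top above 0.003 m), for 0.1 s.
2. the drift's tip is entered through the tab's hole into the lower hole (z of drift_tip in the frame of tab_hole below -0.009 m and horizontal distance between drift_tip and tab_hole below 0.016 m), for 0.1 s.
3. the drift is home and its collar is borne down on the tab with over 13 N (z of drift_collar in the frame of tab_hole below 0.0015 m and contact force between drift and tab above 13 N), for 0.1 s.
At the end, for the whole second after the job is handed in: the drift stands home through both holes: collar within 1.5 mm of the tab's top, axis within 3 mm of the tab's hole, leaning less than 0.06 rad, at rest (the shank goes that deep only when the two holes are in line) (z of drift_collar in the frame of tab_hole between -0.003 and 0.0015 m and horizontal distance between drift_collar and tab_hole below 0.003 m and angle between drift_grip's own z axis and vertical below 0.06 rad and linear speed of drift below 0.01 m/s); the robot touches nothing.
It fails at once if the drift presses on the bracket, tab or lower plate with more than 35 N (contact force between drift and bracket above 35 N).
It fails at once if the fingers push the bracket or its tab (over 5 N) (contact force between the fingers and bracket above 5 N).
It fails at once if the bottle or the tape roll is displaced by more than 30 mm (distance of any of bottle_1l, tape_blue from where it was at the start of the episode above 0.03 m).
It also fails if it takes over 64 s, if anything falls off the work surface, if the arm or the gripper's body presses on something with over 40 N, if the wrist force passes 120 N, or if a joint passes its speed limit or range.

## Working session

There is one attempt and no reset: what is moved stays moved. The work goes in short steps, Python scripts to look and compute and a tool call to move; the robot and the scene stay as the last step left them, time stands still between calls to the robot, and variables do not carry over. Pictures are saved under pics/ and viewed, at most 10 in all, crops included, and the job is handed in when it is done.

Besides the shell and the picture viewer there is one more tool, called after ">>>" by a JSON object that holds its "api" and its "payload", one argument or row to a line. send_rows: Moves the arm, as the interface text tells. Its arguments: {"type":"object","properties":{"targets":{"type":"array","items":{"type":"object","properties":{"x":{"type":"number"},"y":{"type":"number"},"z":{"type":"number"},"ax":{"type":"number"},"ay":{"type":"number"},"az":{"type":"number"},"gripper":{"type":"number"}}}},"newtons":{"type":"number"}},"required":["targets"]}

```bash
mkdir -p pics; cat > h.py <<'E'
import numpy as np, cv2
from bench import status, eyes, arm
from scipy.spatial.transform import Rotation as R
def snap(n,fn):
    s=status.read_state(); d=eyes.snapshot(n); d['s']=s
    cv2.imwrite('pics/'+fn,d['frame'][:,:,::-1]); np.save('pics/'+fn+'.npy',d,allow_pickle=True); return d
def T(d):
    if 'extrinsics' in d: return np.array(d['extrinsics'])
    s=d['s'];M=np.eye(4);M[:3,:3]=R.from_quat(s['tool_rot']).as_matrix();M[:3,3]=s['ee_pos'];return M@np.array(d['mount'])
def px2w(d,u,v,z):
    E=T(d);a=(u-d['cx'])/d['fx'];b=(v-d['cy'])/d['fy']
    if 'mount' in d:
        r=np.hypot(a,b);k=np.sin(r)/max(r,1e-9);ray=np.array([a*k,-b*k,-np.cos(r)])
    else: ray=np.array([a,-b,-1])
    w=E[:3,:3]@ray;o=E[:3,3];return o+w*(z-o[2])/w[2]
E
python3 - <<'E'
from h import *
for n in('top','side','wrist'):
    d=snap(n,n+'0.png');print(n,d['fx'],d['cx'],d['cy'],[k for k in d],T(d).round(3).tolist())
print(status.read_state())
a=cv2.imread('pics/top0.png');b=cv2.imread('pics/side0.png')
E
```

```text
top 478.4506203158049 277.224532141861 209.39587610679322 ['frame', 'fx', 'fy', 'cx', 'cy', 'extrinsics', 's'] [[-0.009, 0.985, -0.173, 0.365], [-1.0, -0.007, 0.011, 0.095], [0.01, 0.173, 0.985, 1.405], [0.0, 0.0, 0.0, 1.0]]
side 395.8066486161527 273.4093206366226 206.79538169633042 ['frame', 'fx', 'fy', 'cx', 'cy', 'extrinsics', 's'] [[-0.916, 0.219, -0.335, 0.286], [-0.4, -0.467, 0.788, 0.806], [0.016, 0.856, 0.516, 0.585], [0.0, 0.0, 0.0, 1.0]]
wrist 325.19226210127806 279.7224966299379 209.66058145944942 ['frame', 'fx', 'fy', 'cx', 'cy', 'mount', 's'] [[0.249, -0.941, -0.23, 0.071], [0.969, 0.241, 0.06, 0.548], [-0.001, -0.238, 0.971, 0.385], [0.0, 0.0, 0.0, 1.0]]
{'clock': 0.15, 'qpos': array([ 1.23539934e+00,  3.51086696e-01,  1.65221648e+00, -1.33423978e-05,
        1.13911325e+00, -8.46313828e-02]), 'qvel': array([ 1.24892749e-03, -2.15289864e-03, -1.81158281e-04, -5.69904678e-04,
        2.30945973e-03, -3.98623155e-05]), 'joint_efforts': array([ 8.16440261e-04, -4.97459543e+01, -2.85345715e+01,  6.98432419e-02,
        2.45994417e-02, -8.58845794e-06]), 'ee_pos': array([0.13638771, 0.53254613, 0.18646227]), 'tool_rot': array([ 1.25051758e-01,  9.92150134e-01, -4.04096084e-04, -7.99418700e-05]), 'force': array([0.25618025, 0.73171163, 0.09016866]), 'ft_torque': array([0.00757001, 0.01101903, 0.05490906]), 'grasp_force': 0.0, 'opening': 0.9971093984940832}
```

View pics/top0.png

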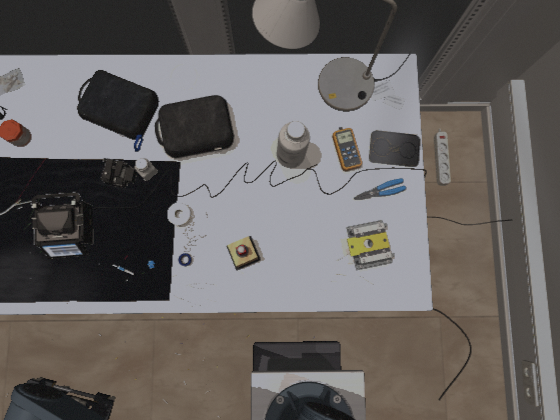

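View pics/side0.png

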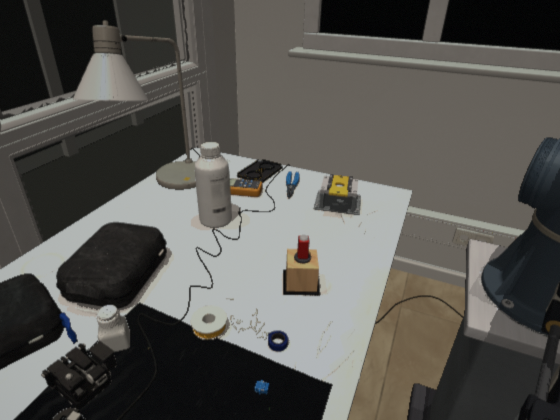

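The top view shows the stand with the drift at about (244,252), the bracket with its yellow tab at (370,244), the bottle at (293,145) and the blue tape at (185,259). I'll enlarge both work areas.

```bash
python3 - <<'E'
from h import *
a=cv2.imread('pics/top0.png')
c=lambda u,v:cv2.resize(a[v-35:v+35,u-35:u+35],(400,400),interpolation=cv2.INTER_CUBIC)
cv2.imwrite('pics/c0.png',np.hstack([c(244,252),c(370,244)]))
d=np.load('pics/top0.png.npy',allow_pickle=True).item()
print(px2w(d,369,243,.07),px2w(d,243,250,.12),px2w(d,244,254,.068),px2w(d,293,130,.215))
E
```

```text
[ 0.50279977 -0.17619995  0.07      ] [0.48142341 0.17371822 0.12      ] [0.4749381  0.17406531 0.068     ] [0.78425455 0.039026   0.215     ]
```

View pics/c0.png

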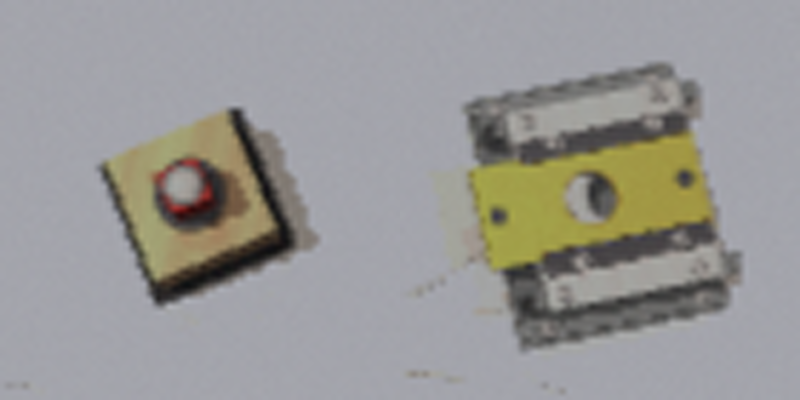

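The crop shows the drift cap at about (241.6,249) and the tab hole at about (368.6,243.3). The bracket is turned about 10 degrees, with its tab displaced to world +y, and the stand about 22.6 degrees. Next I move above the stand.

>>> {"api": "send_rows", "payload": {
  "targets": [
    {"x": -4.2,"y": -2.6,"z": -0.2},
    {"x": -4.2,"y": -2.6,"z": -0.2},
    {"x": -4.2,"y": -2.6,"z": -0.2},
    {"x": -4.2,"y": -2.6,"z": -0.2},
    {"x": -4.2,"y": -2.6,"z": -0.2},
    {"x": -4.2,"y": -2.6,"z": -0.2},
    {"x": -4.2,"y": -2.6,"z": -0.2},
    {"x": -4.2,"y": -2.6,"z": -0.2},
    {"x": -4.2,"y": -2.6},
    {"x": -4.2,"y": -2.6}
  ],
  "newtons": 50
}}

```text
schema error: expected keys x, y, z, ax, ay, az, gripper
```

>>> {"api": "send_rows", "payload": {
  "targets": [
    {"az": -9.3},
    {"az": -9.3},
    {"az": -9.3},
    {"az": -9.3},
    {},
    {}
  ]
}}

```text
schema error: expected keys x, y, z, ax, ay, az, gripper
```

```bash
python3 - <<'E'
from h import *
d=snap('wrist','w1.png');s=d['s'];print(s['clock'],s['ee_pos'],R.from_quat(s['tool_rot']).as_matrix().round(4),s['force'])
E
```

```text
0.15 [0.13638771 0.53254613 0.18646227] [[-9.687e-01  2.481e-01 -3.000e-04]
 [ 2.481e-01  9.687e-01 -8.000e-04]
 [ 1.000e-04 -8.000e-04 -1.000e+00]] [0.25618025 0.73171163 0.09016866]
```

View pics/w1.png

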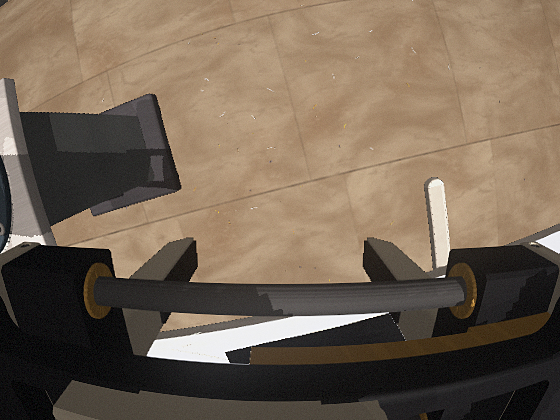

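The rows need every key. The view shows only floor, with the fingertips at about (195,240) and (365,240).

>>> {"api": "send_rows", "payload": {
  "targets": [
    {"x": -4.2,"y": -2.6,"z": -0.2,"ax": 0,"ay": 0,"az": 0,"gripper": 100},
    {"x": -4.2,"y": -2.6,"z": -0.2,"ax": 0,"ay": 0,"az": 0,"gripper": 100},
    {"x": -4.2,"y": -2.6,"z": -0.2,"ax": 0,"ay": 0,"az": 0,"gripper": 100},
    {"x": -4.2,"y": -2.6,"z": -0.2,"ax": 0,"ay": 0,"az": 0,"gripper": 100},
    {"x": -4.2,"y": -2.6,"z": -0.2,"ax": 0,"ay": 0,"az": 0,"gripper": 100},
    {"x": -4.2,"y": -2.6,"z": -0.2,"ax": 0,"ay": 0,"az": 0,"gripper": 100},
    {"x": -4.2,"y": -2.6,"z": -0.2,"ax": 0,"ay": 0,"az": 0,"gripper": 100},
    {"x": -4.2,"y": -2.6,"z": -0.2,"ax": 0,"ay": 0,"az": 0,"gripper": 100},
    {"x": -4.2,"y": -2.6,"z": 0,"ax": 0,"ay": 0,"az": 0,"gripper": 100},
    {"x": -4.2,"y": -2.6,"z": 0,"ax": 0,"ay": 0,"az": 0,"gripper": 100}
  ],
  "newtons": 50
}}

```text
clock: 1.45
ee_pos: [0.4798, 0.1753, 0.2028]
tool_rot: [0.125, 0.992, 0.0, 0.0]
force: [-0.1, 0.3, 0.4]
opening: 1.004
grasp_force: 0.0
```

>>> {"api": "send_rows", "payload": {
  "targets": [
    {"x": 0,"y": 0,"z": 0,"ax": 0,"ay": 0,"az": -9.3,"gripper": 100},
    {"x": 0,"y": 0,"z": 0,"ax": 0,"ay": 0,"az": -9.3,"gripper": 100},
    {"x": 0,"y": 0,"z": 0,"ax": 0,"ay": 0,"az": -9.3,"gripper": 100},
    {"x": 0,"y": 0,"z": 0,"ax": 0,"ay": 0,"az": -9.3,"gripper": 100},
    {"x": 0,"y": 0,"z": 0,"ax": 0,"ay": 0,"az": 0,"gripper": 100},
    {"x": 0,"y": 0,"z": 0,"ax": 0,"ay": 0,"az": 0,"gripper": 100}
  ]
}}

```text
clock: 2.2
ee_pos: [0.4787, 0.1767, 0.2028]
tool_rot: [-0.196, 0.981, 0.0, -0.0]
force: [-0.5, 0.3, -0.3]
opening: 0.997
grasp_force: 0.0
```

```bash
python3 - <<'E'
from h import *
d=snap('wrist','w2.png');s=d['s'];print(s['clock'],s['ee_pos'],R.from_quat(s['tool_rot']).as_matrix().round(4),s['force'])
cv2.imwrite('pics/w2c.png',cv2.resize(cv2.imread('pics/w2.png')[100:300,140:407],(800,600)))
E
```

```text
2.2 [0.47874246 0.17670365 0.20277188] [[-9.230e-01 -3.848e-01 -1.000e-04]
 [-3.848e-01  9.230e-01 -0.000e+00]
 [ 1.000e-04  0.000e+00 -1.000e+00]] [-0.49828799  0.28237019 -0.27914385]
```

View pics/w2c.png

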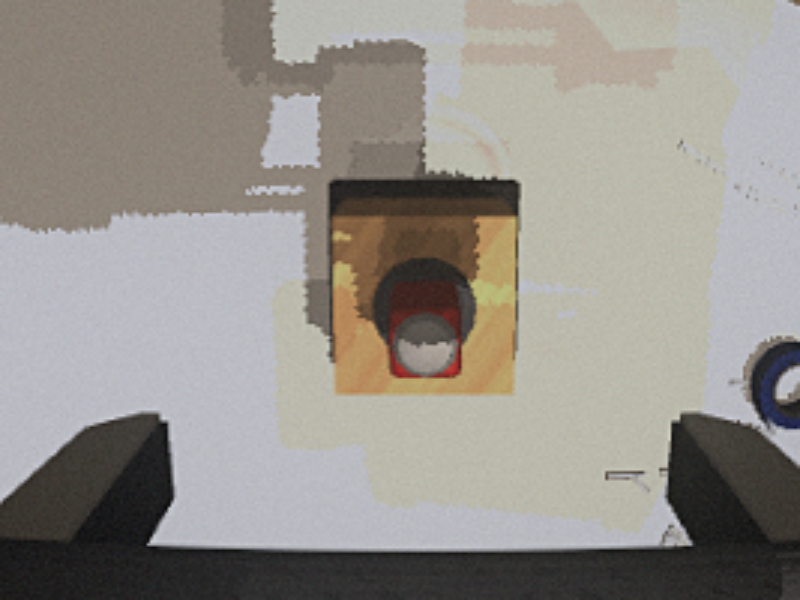

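The handle and stand are square to the tool. The cap centre is at crop (427,345), which is pixel (282.5,215).

```bash
python3 - <<'E'
from h import *
d=np.load('pics/w2.png.npy',allow_pickle=True).item()
Rm=R.from_quat(d['s']['tool_rot']).as_matrix()
L=[(427,345,.1245),(425,305,.074),(425,305,.0735),((334+515)/2,394,.068),(425,216,.068)]
for u,v,z in L:
    p=px2w(d,140+u/2.996,100+v/3,z);print(p,(Rm.T@(p-d['s']['ee_pos'])*100).round(2))
t=np.load('pics/top0.png.npy',allow_pickle=True).item();print(px2w(t,241.6,249,.1245),px2w(t,368.6,243.3,.07))
E
```

```text
[0.48292872 0.18092553 0.1245    ] [-0.55  0.23  7.83]
[0.48217546 0.18036133 0.074     ] [-0.46  0.21 12.88]
[0.48227535 0.18040695 0.0735    ] [-0.47  0.21 12.93]
[0.51350332 0.19332251 0.068     ] [-3.85  0.2  13.48]
[0.45449286 0.16883624 0.068     ] [ 2.54  0.21 13.48]
[0.48372398 0.17719788 0.1245    ] [ 0.50196515 -0.17504095  0.07      ]
```

>>> {"api": "send_rows", "payload": {
  "targets": [
    {"x": -0.55,"y": 0.2,"z": 0,"ax": 0,"ay": 0,"az": 0,"gripper": 100},
    {"x": 0,"y": 0,"z": 2,"ax": 0,"ay": 0,"az": 0,"gripper": 100},
    {"x": 0,"y": 0,"z": 2,"ax": 0,"ay": 0,"az": 0,"gripper": 100},
    {"x": 0,"y": 0,"z": 2,"ax": 0,"ay": 0,"az": 0,"gripper": 100},
    {"x": 0,"y": 0,"z": 2,"ax": 0,"ay": 0,"az": 0,"gripper": 70},
    {"x": 0,"y": 0,"z": 2,"ax": 0,"ay": 0,"az": 0,"gripper": 70},
    {"x": 0,"y": 0,"z": 1,"ax": 0,"ay": 0,"az": 0,"gripper": 60},
    {"x": 0,"y": 0,"z": 1,"ax": 0,"ay": 0,"az": 0,"gripper": 50},
    {"x": 0,"y": 0,"z": 0,"ax": 0,"ay": 0,"az": 0,"gripper": 50}
  ]
}}

```text
clock: 3.38
ee_pos: [0.483, 0.1806, 0.0825]
tool_rot: [-0.198, 0.98, -0.0, -0.0]
force: [-0.2, 0.1, 0.1]
opening: 0.522
grasp_force: 0.0
```

>>> {"api": "send_rows", "payload": {
  "targets": [
    {"x": 0,"y": 0,"z": 0,"ax": 0,"ay": 0,"az": 0,"gripper": 30},
    {"x": 0,"y": 0,"z": 0,"ax": 0,"ay": 0,"az": 0,"gripper": 0},
    {"x": 0,"y": 0,"z": 0,"ax": 0,"ay": 0,"az": 0,"gripper": 0},
    {"x": 0,"y": 0,"z": 0,"ax": 0,"ay": 0,"az": 0,"gripper": 0},
    {"x": 0,"y": 0,"z": 0,"ax": 0,"ay": 0,"az": 0,"gripper": 0},
    {"x": 0,"y": 0,"z": 0,"ax": 0,"ay": 0,"az": 0,"gripper": 0},
    {"x": 0,"y": 0,"z": 0,"ax": 0,"ay": 0,"az": 0,"gripper": 0}
  ]
}}

```text
clock: 4.25
ee_pos: [0.4833, 0.1806, 0.0831]
tool_rot: [-0.198, 0.98, -0.0, 0.0]
force: [0.0, -0.7, 4.4]
opening: 0.229
grasp_force: 50.0
```

>>> {"api": "send_rows", "payload": {
  "targets": [
    {"x": 0,"y": 0,"z": -0.5,"ax": 0,"ay": 0,"az": 0,"gripper": 0},
    {"x": 0,"y": 0,"z": -1.5,"ax": 0,"ay": 0,"az": 0,"gripper": 0},
    {"x": 0,"y": 0,"z": -1.5,"ax": 0,"ay": 0,"az": 0,"gripper": 0},
    {"x": 0,"y": 0,"z": -1.5,"ax": 0,"ay": 0,"az": 0,"gripper": 0},
    {"x": 0,"y": 0,"z": -1.5,"ax": 0,"ay": 0,"az": 0,"gripper": 0},
    {"x": 0,"y": 0,"z": -1.5,"ax": 0,"ay": 0,"az": 0,"gripper": 0},
    {"x": 0,"y": 0,"z": -2,"ax": 0,"ay": 0,"az": 0,"gripper": 0},
    {"x": 0,"y": 0,"z": 0,"ax": 0,"ay": 0,"az": 6.4,"gripper": 0},
    {"x": 0,"y": 0,"z": 0,"ax": 0,"ay": 0,"az": 6.4,"gripper": 0}
  ]
}}

```text
clock: 5.38
ee_pos: [0.4831, 0.1807, 0.1836]
tool_rot: [-0.086, 0.996, 0.0, 0.0]
force: [-0.3, 0.3, -1.3]
opening: 0.228
grasp_force: 50.0
```

>>> {"api": "send_rows", "payload": {
  "targets": [
    {"x": -0.1,"y": -2.5,"z": 0,"ax": 0,"ay": 0,"az": 0,"gripper": 0},
    {"x": -0.1,"y": -4.5,"z": 0,"ax": 0,"ay": 0,"az": 0,"gripper": 0},
    {"x": -0.1,"y": -4.5,"z": 0,"ax": 0,"ay": 0,"az": 0,"gripper": 0},
    {"x": -0.1,"y": -4.5,"z": 0,"ax": 0,"ay": 0,"az": 0,"gripper": 0},
    {"x": -0.1,"y": -4.5,"z": 0,"ax": 0,"ay": 0,"az": 0,"gripper": 0},
    {"x": -0.1,"y": -4.5,"z": 0,"ax": 0,"ay": 0,"az": 0,"gripper": 0},
    {"x": -0.1,"y": -4.5,"z": 0,"ax": 0,"ay": 0,"az": 0,"gripper": 0},
    {"x": -0.1,"y": -4.5,"z": 0,"ax": 0,"ay": 0,"az": 0,"gripper": 0},
    {"x": -0.1,"y": -3.3,"z": 0,"ax": 0,"ay": 0,"az": 0,"gripper": 0},
    {"x": 0,"y": 0,"z": 0,"ax": 0,"ay": 0,"az": 0,"gripper": 0},
    {"x": 0,"y": 0,"z": 0,"ax": 0,"ay": 0,"az": 0,"gripper": 0}
  ]
}}

```text
clock: 6.75
ee_pos: [0.5567, -0.1845, 0.183]
tool_rot: [-0.087, 0.996, 0.0, -0.0]
force: [0.2, -0.1, -1.4]
opening: 0.229
grasp_force: 50.0
```

```bash
python3 - <<'E'
from h import *
d=snap('wrist','w3.png');s=d['s'];print(s['clock'],s['ee_pos'],R.from_quat(s['tool_rot']).as_matrix().round(4),s['force'])
E
```

```text
6.75 [ 0.55669148 -0.18447917  0.18297924] [[-9.847e-01 -1.742e-01 -4.000e-04]
 [-1.742e-01  9.847e-01  4.000e-04]
 [ 3.000e-04  5.000e-04 -1.000e+00]] [ 0.22357875 -0.07802632 -1.35429604]
```

View pics/w3.png

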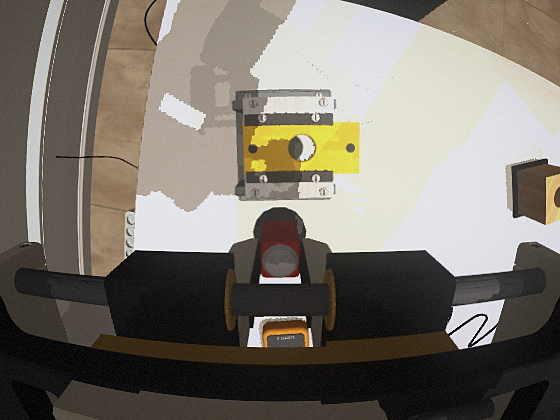

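The drift hangs from the fingers. The tab hole is at about (302,148), and the tab is displaced to the right (+y). I'll fit the hole outline.

```bash
python3 - <<'E'
from h import *
d=np.load('pics/w3.png.npy',allow_pickle=True).item();s=d['s'];Rm=R.from_quat(s['tool_rot']).as_matrix()
f=d['frame'];hsv=cv2.cvtColor(f,cv2.COLOR_RGB2HSV)
m=((hsv[...,1]>110)&(hsv[...,0]>18)&(hsv[...,0]<40)).astype(np.uint8)
m[:100]=0;m[200:]=0;m[:,:230]=0;m[:,375:]=0
cs,h=cv2.findContours(m,cv2.RETR_CCOMP,cv2.CHAIN_APPROX_NONE)
for c,hh in zip(cs,h[0]):
    a=cv2.contourArea(c)
    if a<60: continue
    if hh[3]>=0:
        (u,v),ax,_=cv2.fitEllipse(c);p=px2w(d,u,v,.07)
        P=np.array([px2w(d,q[0][0],q[0][1],.07) for q in c]);L=(P-s['ee_pos'])@Rm*100
        print('hole',u,v,ax,p,(Rm.T@(p-s['ee_pos'])*100).round(2),L.min(0),L.max(0))
    else:
        r=cv2.minAreaRect(np.array([px2w(d,q[0][0],q[0][1],.07)[:2]*1000 for q in c],np.float32));print('tab',r)
E
```

```text
tab ((502.2626647949219, -173.41880798339844), (49.989627838134766, 112.3438720703125), 11.176177978515625)
hole 350.05914306640625 147.59579467773438 (9.543136596679688, 9.926403045654297) [ 0.49316647 -0.12706225  0.07      ] [ 5.25  6.76 11.3 ] [ 4.72469357  6.24879706 11.3023837 ] [ 5.7049127   7.25329441 11.3029357 ]
hole 252.61248779296875 148.32455444335938 (9.726617813110352, 10.019097328186035) [ 0.51096586 -0.21929017  0.07      ] [ 5.11 -2.64 11.3 ] [ 4.65323098 -3.08134462 11.29806056] [ 5.61776449 -2.12039833 11.29857936]
hole 301.4783935546875 147.09291076660156 (27.64220428466797, 28.049694061279297) [ 0.5017456  -0.17356715  0.07      ] [ 5.22  2.03 11.3 ] [ 3.87503128  0.73862435 11.29973859] [ 6.57256282  3.42027719 11.30124058]
```

```bash
python3 - <<'E'
from h import *
d=np.load('pics/w3.png.npy',allow_pickle=True).item();s=d['s'];Rm=R.from_quat(s['tool_rot']).as_matrix()
cv2.imwrite('pics/w3c.png',cv2.resize(cv2.imread('pics/w3.png')[195:295,220:345],(750,600),interpolation=cv2.INTER_CUBIC))
for u,v,z in [(281,262,.0415),(280,205,-.009),(281,245,-.009)]:
    p=px2w(d,u,v,s['ee_pos'][2]+z);print((Rm.T@(p-s['ee_pos'])*100).round(2))
E
```

```text
[ 0.06  0.01 -4.15]
[ 1.94 -0.04  0.9 ]
[-0.84  0.03  0.9 ]
```

View pics/w3c.png

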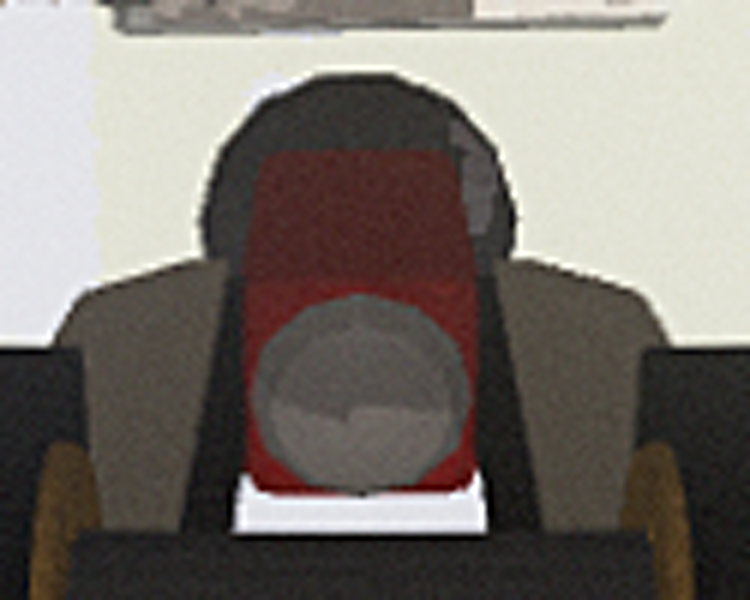

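The cap and collar are centred in the grip and the drift is upright. I move 8.5 mm to the -y side of the hole, then down with the tip just above the tab.

>>> {"api": "send_rows", "payload": {
  "targets": [
    {"x": 2.6,"y": 0.6,"z": 0,"ax": 0,"ay": 0,"az": -1,"gripper": 0},
    {"x": 2.6,"y": 0.55,"z": 0,"ax": 0,"ay": 0,"az": 0,"gripper": 0},
    {"x": 0,"y": 0,"z": 1.5,"ax": 0,"ay": 0,"az": 0,"gripper": 0},
    {"x": 0,"y": 0,"z": 1.5,"ax": 0,"ay": 0,"az": 0,"gripper": 0},
    {"x": 0,"y": 0,"z": 0.8,"ax": 0,"ay": 0,"az": 0,"gripper": 0},
    {"x": 0,"y": 0,"z": 0,"ax": 0,"ay": 0,"az": 0,"gripper": 0},
    {"x": 0,"y": 0,"z": 0,"ax": 0,"ay": 0,"az": 0,"gripper": 0}
  ]
}}

```text
clock: 7.68
ee_pos: [0.5041, -0.1833, 0.145]
tool_rot: [-0.096, 0.995, -0.0, 0.0]
force: [0.2, -0.6, -1.3]
opening: 0.223
grasp_force: 50.0
```

```bash
cat > st.py <<'E'
from h import *
s=status.read_state();Rm=R.from_quat(s['tool_rot']).as_matrix()
off=s['ee_pos']-np.array([.5020,-.1735,.07])
print(s['clock'],'tool-frame offset of TCP from start hole cm',(Rm.T@off*100).round(2),'tip depth below tab mm',round((.07-(s['ee_pos'][2]-.071))*1000,1),'F tool',(Rm.T@s['force']).round(2),'M',(Rm.T@s['ft_torque']).round(2),s['ee_pos'],np.degrees(R.from_quat(s['tool_rot']).as_rotvec()))
E
python3 st.py
```

```text
7.675 tool-frame offset of TCP from start hole cm [-0.02 -1.01 -7.5 ] tip depth below tab mm -4.0 F tool [-0.05 -0.59  1.28] M [-0.01  0.06  0.04] [ 0.50406434 -0.18332899  0.14499928] [-1.73054242e+01  1.79149833e+02 -1.34125648e-02]
```

>>> {"api": "send_rows", "payload": {
  "targets": [
    {"x": 0,"y": 0.15,"z": 0,"ax": 0,"ay": 0,"az": 0,"gripper": 0},
    {"x": 0,"y": 0,"z": 0.2,"ax": 0,"ay": 0,"az": 0,"gripper": 0},
    {"x": 0,"y": 0,"z": 0.2,"ax": 0,"ay": 0,"az": 0,"gripper": 0},
    {"x": 0,"y": 0,"z": 0.2,"ax": 0,"ay": 0,"az": 0,"gripper": 0},
    {"x": 0,"y": 0,"z": 0.2,"ax": 0,"ay": 0,"az": 0,"gripper": 0},
    {"x": 0,"y": 0,"z": 0,"ax": 0,"ay": 0,"az": 0,"gripper": 0},
    {"x": 0,"y": 0,"z": 0,"ax": 0,"ay": 0,"az": 0,"gripper": 0}
  ]
}}

```text
clock: 8.55
ee_pos: [0.5034, -0.1818, 0.1369]
tool_rot: [-0.096, 0.995, -0.0, 0.0]
force: [0.9, 0.8, -1.5]
opening: 0.226
grasp_force: 50.0
```

```bash
python3 st.py
```

```text
8.55 tool-frame offset of TCP from start hole cm [ 0.02 -0.84 -6.69] tip depth below tab mm 4.1 F tool [-1.07  0.65  1.5 ] M [-0.02  0.02 -0.05] [ 0.50344383 -0.18180877  0.13687815] [-1.72992282e+01  1.79164384e+02 -3.43479225e-03]
```

Free so far. I continue to 9 mm depth, where the lower plate begins to matter, in small steps.

>>> {"api": "send_rows", "payload": {
  "targets": [
    {"x": 0,"y": 0,"z": 0.15,"ax": 0,"ay": 0,"az": 0,"gripper": 0},
    {"x": 0,"y": 0,"z": 0.15,"ax": 0,"ay": 0,"az": 0,"gripper": 0},
    {"x": 0,"y": 0,"z": 0.1,"ax": 0,"ay": 0,"az": 0,"gripper": 0},
    {"x": 0,"y": 0,"z": 0,"ax": 0,"ay": 0,"az": 0,"gripper": 0}
  ]
}}

```text
clock: 9.05
ee_pos: [0.5033, -0.1816, 0.1327]
tool_rot: [-0.096, 0.995, 0.0, -0.0]
force: [-0.8, 1.5, -1.3]
opening: 0.227
grasp_force: 50.0
```

>>> {"api": "send_rows", "payload": {
  "targets": [
    {"x": 0,"y": 0,"z": 0.1,"ax": 0,"ay": 0,"az": 0,"gripper": 0},
    {"x": 0,"y": 0,"z": 0.1,"ax": 0,"ay": 0,"az": 0,"gripper": 0},
    {"x": 0,"y": 0,"z": 0.1,"ax": 0,"ay": 0,"az": 0,"gripper": 0},
    {"x": 0,"y": 0,"z": 0,"ax": 0,"ay": 0,"az": 0,"gripper": 0}
  ]
}}

```text
clock: 9.55
ee_pos: [0.5033, -0.1816, 0.1297]
tool_rot: [-0.096, 0.995, 0.0, -0.0]
force: [-0.2, 2.6, 0.7]
opening: 0.225
grasp_force: 50.0
```

```bash
python3 st.py
```

```text
9.55 tool-frame offset of TCP from start hole cm [ 0.03 -0.82 -5.97] tip depth below tab mm 11.3 F tool [-0.34  2.58 -0.7 ] M [-0.75 -0.   -0.04] [ 0.50331519 -0.18164013  0.12972234] [ 1.72913814e+01 -1.79154483e+02 -3.12406678e-02]
```

The tip is in the lower hole and the +y force is the tab's drag. I go on in steps.

>>> {"api": "send_rows", "payload": {
  "targets": [
    {"x": 0,"y": 0,"z": 0.1,"ax": 0,"ay": 0,"az": 0,"gripper": 0},
    {"x": 0,"y": 0,"z": 0.1,"ax": 0,"ay": 0,"az": 0,"gripper": 0},
    {"x": 0,"y": 0,"z": 0.1,"ax": 0,"ay": 0,"az": 0,"gripper": 0},
    {"x": 0,"y": 0,"z": 0,"ax": 0,"ay": 0,"az": 0,"gripper": 0}
  ]
}}

```text
clock: 10.05
ee_pos: [0.5033, -0.1816, 0.1267]
tool_rot: [-0.096, 0.995, 0.0, -0.0]
force: [-0.6, 4.1, 2.1]
opening: 0.223
grasp_force: 50.1
```

>>> {"api": "send_rows", "payload": {
  "targets": [
    {"x": 0,"y": 0,"z": 0.1,"ax": 0,"ay": 0,"az": 0,"gripper": 0},
    {"x": 0,"y": 0,"z": 0.1,"ax": 0,"ay": 0,"az": 0,"gripper": 0},
    {"x": 0,"y": 0,"z": 0.1,"ax": 0,"ay": 0,"az": 0,"gripper": 0},
    {"x": 0,"y": 0,"z": 0,"ax": 0,"ay": 0,"az": 0,"gripper": 0}
  ]
}}

```text
clock: 10.55
ee_pos: [0.5034, -0.1817, 0.1238]
tool_rot: [-0.096, 0.995, 0.0, -0.0]
force: [-1.1, 4.2, 2.9]
opening: 0.224
grasp_force: 50.1
```

```bash
python3 st.py
```

```text
10.55 tool-frame offset of TCP from start hole cm [ 0.02 -0.82 -5.38] tip depth below tab mm 17.2 F tool [ 0.3   4.3  -2.93] M [-1.35  0.01 -0.01] [ 0.50335049 -0.18165443  0.12375739] [ 1.72969181e+01 -1.79158481e+02 -2.33107167e-02]
```

>>> {"api": "send_rows", "payload": {
  "targets": [
    {"x": 0,"y": 0,"z": 0.1,"ax": 0,"ay": 0,"az": 0,"gripper": 0},
    {"x": 0,"y": 0,"z": 0.1,"ax": 0,"ay": 0,"az": 0,"gripper": 0},
    {"x": 0,"y": 0,"z": 0.1,"ax": 0,"ay": 0,"az": 0,"gripper": 0},
    {"x": 0,"y": 0,"z": 0,"ax": 0,"ay": 0,"az": 0,"gripper": 0}
  ]
}}

```text
clock: 11.05
ee_pos: [0.5033, -0.1817, 0.1207]
tool_rot: [-0.096, 0.995, 0.0, -0.0]
force: [-1.2, 4.4, 2.8]
opening: 0.23
grasp_force: 50.1
```

>>> {"api": "send_rows", "payload": {
  "targets": [
    {"x": 0,"y": 0,"z": 0.1,"ax": 0,"ay": 0,"az": 0,"gripper": 0},
    {"x": 0,"y": 0,"z": 0.1,"ax": 0,"ay": 0,"az": 0,"gripper": 0},
    {"x": 0,"y": 0,"z": 0,"ax": 0,"ay": 0,"az": 0,"gripper": 0}
  ]
}}

```text
clock: 11.42
ee_pos: [0.5034, -0.1817, 0.1188]
tool_rot: [-0.096, 0.995, 0.0, -0.0]
force: [-1.7, 4.7, 2.4]
opening: 0.23
grasp_force: 50.1
```

```bash
python3 st.py
```

```text
11.425 tool-frame offset of TCP from start hole cm [ 0.02 -0.84 -4.88] tip depth below tab mm 22.2 F tool [ 0.81  4.96 -2.41] M [-1.34 -0.05 -0.  ] [ 0.50340595 -0.18174571  0.11880451] [ 1.72995891e+01 -1.79166074e+02 -4.81236168e-03]
```

>>> {"api": "send_rows", "payload": {
  "targets": [
    {"x": 0,"y": 0,"z": 0.1,"ax": 0,"ay": 0,"az": 0,"gripper": 0},
    {"x": 0,"y": 0,"z": 0.1,"ax": 0,"ay": 0,"az": 0,"gripper": 0},
    {"x": 0,"y": 0,"z": 0.1,"ax": 0,"ay": 0,"az": 0,"gripper": 0},
    {"x": 0,"y": 0,"z": 0,"ax": 0,"ay": 0,"az": 0,"gripper": 0}
  ]
}}

```text
clock: 11.92
ee_pos: [0.5034, -0.1818, 0.1158]
tool_rot: [-0.096, 0.995, 0.0, -0.0]
force: [-0.5, 5.2, 1.8]
opening: 0.227
grasp_force: 50.1
```

>>> {"api": "send_rows", "payload": {
  "targets": [
    {"x": 0,"y": 0,"z": 0.1,"ax": 0,"ay": 0,"az": 0,"gripper": 0},
    {"x": 0,"y": 0,"z": 0.1,"ax": 0,"ay": 0,"az": 0,"gripper": 0},
    {"x": 0,"y": 0,"z": 0,"ax": 0,"ay": 0,"az": 0,"gripper": 0}
  ]
}}

```text
clock: 12.3
ee_pos: [0.5034, -0.1818, 0.1138]
tool_rot: [-0.096, 0.995, 0.0, -0.0]
force: [-0.5, 4.4, 1.8]
opening: 0.226
grasp_force: 50.0
```

```bash
python3 st.py
```

```text
12.3 tool-frame offset of TCP from start hole cm [ 0.03 -0.84 -4.38] tip depth below tab mm 27.2 F tool [-0.32  4.42 -1.83] M [-1.26 -0.02 -0.01] [ 0.50335191 -0.18178136  0.11376861] [ 1.72995764e+01 -1.79157760e+02 -6.01400027e-03]
```

>>> {"api": "send_rows", "payload": {
  "targets": [
    {"x": 0,"y": 0,"z": 0.1,"ax": 0,"ay": 0,"az": 0,"gripper": 0},
    {"x": 0,"y": 0,"z": 0.1,"ax": 0,"ay": 0,"az": 0,"gripper": 0},
    {"x": 0,"y": 0,"z": 0.1,"ax": 0,"ay": 0,"az": 0,"gripper": 0},
    {"x": 0,"y": 0,"z": 0,"ax": 0,"ay": 0,"az": 0,"gripper": 0}
  ]
}}

```text
clock: 12.8
ee_pos: [0.5034, -0.1818, 0.1108]
tool_rot: [-0.096, 0.995, 0.0, -0.0]
force: [-0.3, 4.8, 2.5]
opening: 0.228
grasp_force: 50.0
```

>>> {"api": "send_rows", "payload": {
  "targets": [
    {"x": 0,"y": 0,"z": 0.1,"ax": 0,"ay": 0,"az": 0,"gripper": 0},
    {"x": 0,"y": 0,"z": 0.1,"ax": 0,"ay": 0,"az": 0,"gripper": 0},
    {"x": 0,"y": 0,"z": 0,"ax": 0,"ay": 0,"az": 0,"gripper": 0}
  ]
}}

```text
clock: 13.18
ee_pos: [0.5034, -0.1818, 0.1088]
tool_rot: [-0.096, 0.995, 0.0, -0.0]
force: [-1.9, 4.4, 2.7]
opening: 0.227
grasp_force: 50.0
```

```bash
python3 st.py
```

```text
13.175 tool-frame offset of TCP from start hole cm [ 0.02 -0.84 -3.88] tip depth below tab mm 32.2 F tool [ 1.03  4.7  -2.73] M [-1.28  0.05 -0.04] [ 0.50339646 -0.18178661  0.10879083] [ 1.72973384e+01 -1.79163824e+02 -1.35210608e-03]
```

>>> {"api": "send_rows", "payload": {
  "targets": [
    {"x": 0,"y": 0,"z": 0.1,"ax": 0,"ay": 0,"az": 0,"gripper": 0},
    {"x": 0,"y": 0,"z": 0.1,"ax": 0,"ay": 0,"az": 0,"gripper": 0},
    {"x": 0,"y": 0,"z": 0,"ax": 0,"ay": 0,"az": 0,"gripper": 0}
  ]
}}

```text
clock: 13.55
ee_pos: [0.5034, -0.1818, 0.1068]
tool_rot: [-0.096, 0.995, -0.0, -0.0]
force: [-0.5, 5.3, 3.4]
opening: 0.227
grasp_force: 50.0
```

>>> {"api": "send_rows", "payload": {
  "targets": [
    {"x": 0,"y": 0,"z": 0.1,"ax": 0,"ay": 0,"az": 0,"gripper": 0},
    {"x": 0,"y": 0,"z": 0.1,"ax": 0,"ay": 0,"az": 0,"gripper": 0},
    {"x": 0,"y": 0,"z": 0,"ax": 0,"ay": 0,"az": 0,"gripper": 0}
  ]
}}

```text
clock: 13.92
ee_pos: [0.5035, -0.1819, 0.1048]
tool_rot: [-0.096, 0.995, -0.0, 0.0]
force: [-1.3, 3.2, 3.0]
opening: 0.224
grasp_force: 50.0
```

```bash
python3 st.py
```

```text
13.925 tool-frame offset of TCP from start hole cm [ 0.02 -0.86 -3.48] tip depth below tab mm 36.2 F tool [ 0.66  3.39 -2.99] M [-0.87  0.06 -0.04] [ 0.50348251 -0.18192548  0.10483009] [-1.73020672e+01  1.79158795e+02 -2.59780011e-02]
```

>>> {"api": "send_rows", "payload": {
  "targets": [
    {"x": 0,"y": 0,"z": 0.1,"ax": 0,"ay": 0,"az": 0,"gripper": 0},
    {"x": 0,"y": 0,"z": 0,"ax": 0,"ay": 0,"az": 0,"gripper": 0}
  ]
}}

```text
clock: 14.18
ee_pos: [0.5035, -0.182, 0.1039]
tool_rot: [-0.096, 0.995, -0.0, 0.0]
force: [-1.4, 2.3, 4.8]
opening: 0.225
grasp_force: 50.0
```

>>> {"api": "send_rows", "payload": {
  "targets": [
    {"x": 0,"y": 0,"z": 0.1,"ax": 0,"ay": 0,"az": 0,"gripper": 0},
    {"x": 0,"y": 0,"z": 0,"ax": 0,"ay": 0,"az": 0,"gripper": 0}
  ]
}}

```text
clock: 14.42
ee_pos: [0.5036, -0.1821, 0.103]
tool_rot: [-0.096, 0.995, -0.0, 0.0]
force: [-0.8, 2.4, 4.5]
opening: 0.229
grasp_force: 50.0
```

```bash
python3 st.py
```

```text
14.425 tool-frame offset of TCP from start hole cm [ 0.01 -0.87 -3.3 ] tip depth below tab mm 38.0 F tool [ 0.36  2.56 -4.5 ] M [-0.71  0.11  0.05] [ 0.50359278 -0.18207612  0.10297231] [-1.72981618e+01  1.79142834e+02 -5.30554757e-02]
```

Side force fell as the drift met the lower hole's +y wall, so the lower hole is a little further to -y. I follow it with small -y shifts.

>>> {"api": "send_rows", "payload": {
  "targets": [
    {"x": 0,"y": -0.08,"z": 0,"ax": 0,"ay": 0,"az": 0,"gripper": 0},
    {"x": 0,"y": -0.03,"z": 0.1,"ax": 0,"ay": 0,"az": 0,"gripper": 0},
    {"x": 0,"y": -0.03,"z": 0.1,"ax": 0,"ay": 0,"az": 0,"gripper": 0},
    {"x": 0,"y": 0,"z": 0,"ax": 0,"ay": 0,"az": 0,"gripper": 0}
  ]
}}

```text
clock: 14.92
ee_pos: [0.5035, -0.1831, 0.1005]
tool_rot: [-0.096, 0.995, 0.0, -0.0]
force: [-0.0, 2.6, 1.2]
opening: 0.225
grasp_force: 50.0
```

```bash
python3 st.py
```

```text
14.925 tool-frame offset of TCP from start hole cm [ 0.04 -0.97 -3.05] tip depth below tab mm 40.5 F tool [-0.45  2.54 -1.16] M [-0.89 -0.   -0.02] [ 0.50352468 -0.18313383  0.10054362] [ 1.72973029e+01 -1.79141956e+02 -1.95943449e-02]
```

>>> {"api": "send_rows", "payload": {
  "targets": [
    {"x": 0,"y": -0.03,"z": 0.1,"ax": 0,"ay": 0,"az": 0,"gripper": 0},
    {"x": 0,"y": -0.03,"z": 0.1,"ax": 0,"ay": 0,"az": 0,"gripper": 0},
    {"x": 0,"y": 0,"z": 0,"ax": 0,"ay": 0,"az": 0,"gripper": 0}
  ]
}}

```text
clock: 15.3
ee_pos: [0.5037, -0.1837, 0.0987]
tool_rot: [-0.096, 0.995, 0.0, -0.0]
force: [-1.0, 4.7, 1.0]
opening: 0.229
grasp_force: 50.0
```

```bash
python3 st.py
```

```text
15.3 tool-frame offset of TCP from start hole cm [ 0.03 -1.04 -2.87] tip depth below tab mm 42.3 F tool [ 0.08  4.81 -0.99] M [-0.97  0.   -0.07] [ 0.50368581 -0.18372603  0.09867158] [ 1.72972174e+01 -1.79151143e+02 -1.23896220e-02]
```

>>> {"api": "send_rows", "payload": {
  "targets": [
    {"x": 0,"y": -0.02,"z": 0.1,"ax": 0,"ay": 0,"az": 0,"gripper": 0},
    {"x": 0,"y": 0,"z": 0.1,"ax": 0,"ay": 0,"az": 0,"gripper": 0},
    {"x": 0,"y": 0,"z": 0,"ax": 0,"ay": 0,"az": 0,"gripper": 0}
  ]
}}

```text
clock: 15.68
ee_pos: [0.5038, -0.184, 0.0967]
tool_rot: [-0.096, 0.995, -0.0, -0.0]
force: [-1.1, 3.5, 1.9]
opening: 0.224
grasp_force: 50.0
```

```bash
python3 st.py
```

```text
15.675 tool-frame offset of TCP from start hole cm [ 0.02 -1.07 -2.67] tip depth below tab mm 44.3 F tool [ 0.42  3.63 -1.9 ] M [-0.84  0.04 -0.02] [ 0.50381758 -0.18403169  0.0967456 ] [ 1.73002059e+01 -1.79162503e+02  1.00159014e-02]
```

>>> {"api": "send_rows", "payload": {
  "targets": [
    {"x": 0,"y": 0,"z": 0.1,"ax": 0,"ay": 0,"az": 0,"gripper": 0},
    {"x": 0,"y": 0,"z": 0.1,"ax": 0,"ay": 0,"az": 0,"gripper": 0},
    {"x": 0,"y": 0,"z": 0,"ax": 0,"ay": 0,"az": 0,"gripper": 0}
  ]
}}

```text
clock: 16.05
ee_pos: [0.5038, -0.184, 0.0947]
tool_rot: [-0.096, 0.995, -0.0, -0.0]
force: [-1.0, 2.9, 0.7]
opening: 0.227
grasp_force: 50.0
```

```bash
python3 st.py
```

```text
16.05 tool-frame offset of TCP from start hole cm [ 0.02 -1.07 -2.47] tip depth below tab mm 46.3 F tool [ 0.42  3.06 -0.7 ] M [-0.66  0.08 -0.  ] [ 0.50381605 -0.18402349  0.09474955] [ 1.73017548e+01 -1.79163477e+02  1.00556829e-02]
```

>>> {"api": "send_rows", "payload": {
  "targets": [
    {"x": 0,"y": 0,"z": 0.1,"ax": 0,"ay": 0,"az": 0,"gripper": 0},
    {"x": 0,"y": 0,"z": 0.1,"ax": 0,"ay": 0,"az": 0,"gripper": 0},
    {"x": 0,"y": 0,"z": 0.1,"ax": 0,"ay": 0,"az": 0,"gripper": 0},
    {"x": 0,"y": 0,"z": 0,"ax": 0,"ay": 0,"az": 0,"gripper": 0}
  ]
}}

```text
clock: 16.55
ee_pos: [0.5038, -0.184, 0.0917]
tool_rot: [-0.096, 0.995, -0.0, -0.0]
force: [-1.2, 2.0, 1.8]
opening: 0.229
grasp_force: 50.0
```

>>> {"api": "send_rows", "payload": {
  "targets": [
    {"x": 0,"y": 0,"z": 0.1,"ax": 0,"ay": 0,"az": 0,"gripper": 0},
    {"x": 0,"y": 0,"z": 0.1,"ax": 0,"ay": 0,"az": 0,"gripper": 0},
    {"x": 0,"y": 0,"z": 0.1,"ax": 0,"ay": 0,"az": 0,"gripper": 0},
    {"x": 0,"y": 0,"z": 0,"ax": 0,"ay": 0,"az": 0,"gripper": 0}
  ]
}}

```text
clock: 17.05
ee_pos: [0.5038, -0.184, 0.0887]
tool_rot: [-0.096, 0.995, 0.0, -0.0]
force: [-0.7, 1.9, 1.0]
opening: 0.23
grasp_force: 50.0
```

```bash
python3 st.py
```

```text
17.05 tool-frame offset of TCP from start hole cm [ 0.03 -1.06 -1.87] tip depth below tab mm 52.3 F tool [ 0.36  2.02 -0.98] M [-0.57  0.06  0.02] [ 0.50375295 -0.18395695  0.0886859 ] [ 1.72988173e+01 -1.79155003e+02 -3.35337891e-03]
```

Shank is passing both holes freely. I close the last ~4 mm in 0.5 to 1 mm steps.

>>> {"api": "send_rows", "payload": {
  "targets": [
    {"x": 0,"y": 0,"z": 0.1,"ax": 0,"ay": 0,"az": 0,"gripper": 0},
    {"x": 0,"y": 0,"z": 0.1,"ax": 0,"ay": 0,"az": 0,"gripper": 0},
    {"x": 0,"y": 0,"z": 0,"ax": 0,"ay": 0,"az": 0,"gripper": 0}
  ]
}}

```text
clock: 17.42
ee_pos: [0.5038, -0.184, 0.0867]
tool_rot: [-0.096, 0.995, 0.0, -0.0]
force: [-0.5, 2.1, 1.8]
opening: 0.225
grasp_force: 50.0
```

>>> {"api": "send_rows", "payload": {
  "targets": [
    {"x": 0,"y": 0,"z": 0.05,"ax": 0,"ay": 0,"az": 0,"gripper": 0},
    {"x": 0,"y": 0,"z": 0.05,"ax": 0,"ay": 0,"az": 0,"gripper": 0},
    {"x": 0,"y": 0,"z": 0,"ax": 0,"ay": 0,"az": 0,"gripper": 0}
  ]
}}

```text
clock: 17.8
ee_pos: [0.5038, -0.184, 0.0858]
tool_rot: [-0.096, 0.995, 0.0, -0.0]
force: [-1.0, 2.1, 3.4]
opening: 0.227
grasp_force: 50.0
```

>>> {"api": "send_rows", "payload": {
  "targets": [
    {"x": 0,"y": 0,"z": 0.05,"ax": 0,"ay": 0,"az": 0,"gripper": 0},
    {"x": 0,"y": 0,"z": 0,"ax": 0,"ay": 0,"az": 0,"gripper": 0}
  ]
}}

```text
clock: 18.05
ee_pos: [0.5038, -0.184, 0.0853]
tool_rot: [-0.096, 0.995, -0.0, -0.0]
force: [-0.9, 2.3, 3.0]
opening: 0.223
grasp_force: 50.0
```

>>> {"api": "send_rows", "payload": {
  "targets": [
    {"x": 0,"y": 0,"z": 0.05,"ax": 0,"ay": 0,"az": 0,"gripper": 0},
    {"x": 0,"y": 0,"z": 0,"ax": 0,"ay": 0,"az": 0,"gripper": 0}
  ]
}}

```text
clock: 18.3
ee_pos: [0.5039, -0.184, 0.085]
tool_rot: [-0.096, 0.995, -0.0, 0.0]
force: [-1.9, 2.7, 5.4]
opening: 0.227
grasp_force: 50.0
```

Collar contact at z about 0.085. Now I bear down gradually.

>>> {"api": "send_rows", "payload": {
  "targets": [
    {"x": 0,"y": 0,"z": 0.05,"ax": 0,"ay": 0,"az": 0,"gripper": 0},
    {"x": 0,"y": 0,"z": 0,"ax": 0,"ay": 0,"az": 0,"gripper": 0}
  ]
}}

```text
clock: 18.55
ee_pos: [0.504, -0.1841, 0.085]
tool_rot: [-0.096, 0.995, -0.0, 0.0]
force: [-3.0, 2.5, 10.7]
opening: 0.224
grasp_force: 50.0
```

>>> {"api": "send_rows", "payload": {
  "targets": [
    {"x": 0,"y": 0,"z": 0.03,"ax": 0,"ay": 0,"az": 0,"gripper": 0},
    {"x": 0,"y": 0,"z": 0,"ax": 0,"ay": 0,"az": 0,"gripper": 0}
  ]
}}

```text
clock: 18.8
ee_pos: [0.5041, -0.1842, 0.0849]
tool_rot: [-0.096, 0.995, -0.0, 0.0]
force: [-3.8, 2.6, 12.9]
opening: 0.226
grasp_force: 50.0
```

>>> {"api": "send_rows", "payload": {
  "targets": [
    {"x": 0,"y": 0,"z": 0.05,"ax": 0,"ay": 0,"az": 0,"gripper": 0},
    {"x": 0,"y": 0,"z": 0,"ax": 0,"ay": 0,"az": 0,"gripper": 0},
    {"x": 0,"y": 0,"z": 0,"ax": 0,"ay": 0,"az": 0,"gripper": 0}
  ]
}}

```text
clock: 19.18
ee_pos: [0.5041, -0.1843, 0.0848]
tool_rot: [-0.096, 0.995, -0.0, 0.0]
force: [-5.8, 3.9, 16.7]
opening: 0.224
grasp_force: 50.0
```

```bash
python3 st.py
```

```text
19.175 tool-frame offset of TCP from start hole cm [-0.   -1.1  -1.48] tip depth below tab mm 56.2 F tool [  4.98   4.92 -16.75] M [-0.96  0.96  0.03] [ 0.50412385 -0.18426912  0.08481462] [-1.73005466e+01  1.79123042e+02 -6.90525031e-02]
```

>>> {"api": "send_rows", "payload": {
  "targets": [
    {"x": 0,"y": 0,"z": 0.02,"ax": 0,"ay": 0,"az": 0,"gripper": 0},
    {"x": 0,"y": 0,"z": 0,"ax": 0,"ay": 0,"az": 0,"gripper": 0},
    {"x": 0,"y": 0,"z": 0,"ax": 0,"ay": 0,"az": 0,"gripper": 0},
    {"x": 0,"y": 0,"z": 0,"ax": 0,"ay": 0,"az": 0,"gripper": 0}
  ]
}}

```text
clock: 19.68
ee_pos: [0.5042, -0.1843, 0.0848]
tool_rot: [-0.096, 0.995, -0.0, 0.0]
force: [-6.1, 3.1, 19.7]
opening: 0.228
grasp_force: 50.0
```

>>> {"api": "send_rows", "payload": {
  "targets": [
    {"x": 0,"y": 0,"z": -0.1,"ax": 0,"ay": 0,"az": 0,"gripper": 0},
    {"x": 0,"y": 0,"z": -0.05,"ax": 0,"ay": 0,"az": 0,"gripper": 0},
    {"x": 0,"y": 0,"z": 0,"ax": 0,"ay": 0,"az": 0,"gripper": 0}
  ]
}}

```text
clock: 20.05
ee_pos: [0.5039, -0.1841, 0.085]
tool_rot: [-0.096, 0.995, -0.0, 0.0]
force: [-2.6, 1.7, 7.8]
opening: 0.227
grasp_force: 50.0
```

>>> {"api": "send_rows", "payload": {
  "targets": [
    {"x": 0,"y": 0,"z": 0,"ax": 0,"ay": 0,"az": 0,"gripper": 26},
    {"x": 0,"y": 0,"z": 0,"ax": 0,"ay": 0,"az": 0,"gripper": 30},
    {"x": 0,"y": 0,"z": 0,"ax": 0,"ay": 0,"az": 0,"gripper": 45},
    {"x": 0,"y": 0,"z": 0,"ax": 0,"ay": 0,"az": 0,"gripper": 60},
    {"x": 0,"y": 0,"z": 0,"ax": 0,"ay": 0,"az": 0,"gripper": 60}
  ]
}}

```text
clock: 20.68
ee_pos: [0.5038, -0.184, 0.0848]
tool_rot: [-0.096, 0.995, -0.0, -0.0]
force: [-0.1, -0.1, -0.2]
opening: 0.572
grasp_force: 0.0
```

Borne down with about 20 N and released. Now I retreat upwards and look.

>>> {"api": "send_rows", "payload": {
  "targets": [
    {"x": 0,"y": 0,"z": -1,"ax": 0,"ay": 0,"az": 0,"gripper": 60},
    {"x": 0,"y": 0,"z": -2,"ax": 0,"ay": 0,"az": 0,"gripper": 60},
    {"x": 0,"y": 0,"z": -2,"ax": 0,"ay": 0,"az": 0,"gripper": 60},
    {"x": 0,"y": 0,"z": -2,"ax": 0,"ay": 0,"az": 0,"gripper": 60},
    {"x": 0,"y": 0,"z": -3,"ax": 0,"ay": 0,"az": 0,"gripper": 60},
    {"x": 0,"y": 0,"z": -3,"ax": 0,"ay": 0,"az": 0,"gripper": 60},
    {"x": 0,"y": 0,"z": -1,"ax": 0,"ay": 0,"az": 0,"gripper": 60},
    {"x": 0,"y": 0,"z": 0,"ax": 0,"ay": 0,"az": 0,"gripper": 60}
  ]
}}

```text
clock: 21.68
ee_pos: [0.5039, -0.184, 0.225]
tool_rot: [-0.096, 0.995, -0.0, 0.0]
force: [0.7, -0.6, -0.3]
opening: 0.597
grasp_force: 0.0
```

```bash
python3 - <<'E'
from h import *
d=snap('wrist','w4.png');s=d['s'];print(s['clock'],s['ee_pos'],s['force'])
e=snap('side','s4.png')
a=cv2.imread('pics/w4.png')[90:290,180:380];b=cv2.imread('pics/s4.png')[140:240,290:390]
cv2.imwrite('pics/f.png',np.hstack([cv2.resize(a,(400,400)),cv2.resize(b,(400,400))]))
E
```

```text
21.675 [ 0.50386046 -0.18396913  0.22496254] [ 0.72539531 -0.57652965 -0.30580348]
```

View pics/f.png

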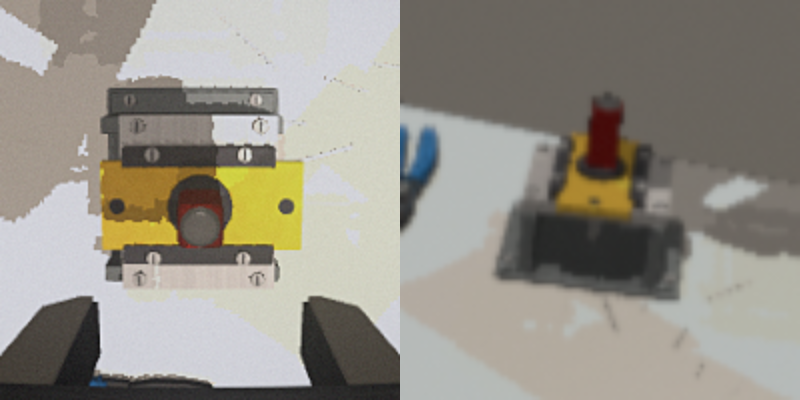

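The drift stands upright, with its collar at crop (200,207) flush on the tab, centred between the tab's two small holes at (117,206) and (286,206). The gripper is clear, so I hand in.

```bash
python3 -c "
from bench import arm
print(arm.hand_in())"
```

```text
the job is handed in; nothing more can be done
None
```

The job is handed in, with no verdict returned: the drift stands upright and fully home through both holes, was borne down with about 20 N, and the gripper is clear; I did not move near the bottle or tape roll, but took no final picture to check them.

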